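Free the drilled tool rack and hold it up level

ROBOT

A 6-joint arm with a two-finger parallel gripper is mounted at the origin on the work surface. World frame = base frame: x ahead of the robot, y to its left, z up, the work surface at z = 0. Lengths are in mm, angles in rad, forces in N, time in s.
With the tool pointing down it reaches from about 375 to 975 mm from the base axis. Payload 3.8 kg.
Tool frame: the origin (TCP) lies at the very end of the fingers, on their centre line; the grasp point (between the pads) lies arm.grip_point_offset behind it (arm.grip_point_offset is the distance from the TCP to the grasp point, in mm); x points along the fingers, y is the direction in which the jaws open and shut, and the axes are right-handed (so a half turn about x gives the same grasp; the last joint's range is limited). The gripper opens to 85 mm and grips with 20 to 120 N. Pads are 22 mm wide; open, the fingers measure 114 mm over their backs; the gripper's body (76 mm by 85 mm) begins 54 mm behind the grasp point. The pads swing forward as they close: fully open they stand 13 mm farther back than shut.
Start: joints at [-1.275, 0.264, 1.604, -0, 1.274, -0.037], TCP at [220.511, -637.96, 231.28] pointing down, gripper open.
Joint ranges: [-2.63, 2.63], [-0.94, 2.18], [0.31, 2.57], [-1.31, 4.45], [0, 2.66], [-2.55, 2.55]. Speed limits (rad/s): [2.57, 2.57, 3.14, 3.14, 3.14, 3.14].

INTERFACE

Orientations are given as a rotation vector (axis times angle).
In Python, from station import arm, vision gives the robot as it stands.
- The arm moves only by the tool step_arm, never from a script. Its argument "targets" is one flat list of numbers, 5 for each row, row after row: the finger opening in cm, from 0 to 8.54, then the shift along the tool's x, y, z in cm, then the turn about the tool's x in rad. In form: [fingers, dx, dy, dz, twist, fingers, dx, dy, dz, twist, ...]. A call has 1 to 8 rows; each row shifts and turns the commanded pose from where the row before left it, along the tool's axes as they then stand; what a row does not reach is not made up. A row lasts 1/10 s, in which the tool goes at most 50 mm and 8.59 degrees, less where a joint would pass 70% of its speed; a pose out of reach is approached as far as the arm can. A call is refused whole if a number of a shift passes 5 or a number of a turn 0.15, either way. A call with a gripper value outside its range is refused whole. The fingers move at their own pace and stop on an object; "newtons" is the grip in N (left out, the last holds). Time passes only in rows, so rows that do not move let the fingers close. It gives the time, the measured TCP pose, the force and the opening at its end, in the units of the state.
- arm.get_obs(): the state, without advancing time (a new reading comes with each control period).
- vision.snapshot(name): name is "scene" or "top"; returns a dict with "frame" (400x640x3 uint8, red, green, blue), "depth" (400x640 float32, mm along the optical axis (not along the pixel's ray), 0 where there is no reading), "intrinsics" (3x3 intrinsics, pixels), "R" (3x3) and "t" (3): a world point X has camera coordinates R X + t. Camera axes: x right, y down, z forward; pixel columns grow to the right and rows downward; lengths in mm; the calibration is good to about 2 mm. A picture is of the moment at which its call begins.
- arm.hand_in(): hands the job in, once; it reports no verdict.
The state is a dict: "time": time; "q": joint angles; "joint_vel": joint speeds; "effort": joint torques, N m; "eef_pos": TCP position; "eef_rot": TCP orientation; "wrist_force": force on the tool from outside, world axes, zero at the start; "torque": the same for the moment, N m; "gripper_width": opening from 0.0 (shut) to 1.0 (fully open).
Only numpy, scipy, OpenCV 4.12 (cv2) and the standard library are available. Lean on these libraries where they do the work, as an engineer would, in place of code of your own. Each camera call takes 0.05 s, during which the arm holds its last target.

TASK

The drilled tool rack (the pale wooden block with the row of holes) still lies in the drilling jig, and one of the two toggle clamps is still closed on it: swing that clamp's handle fully back, leaving the rack in its place meanwhile and not forcing either clamp. Then take the rack by its middle, lift it level out of the jig, at least 100 mm up, and finish while still holding it there in the gripper, level and still, so that I can brush the chips out from underneath; do not put it down, and do not disturb the other things on the bench.

Things in the scene. Friction and masses are not known exactly. Their poses are not given: they have to be found in the camera images.
- rack: The workpiece: a plain pine tool rack, 48 (x) by 280 (y) by 28 mm (z), with a row of eight 14 mm through holes along y. Origin in the middle of its underside, z up. 0.15 to 0.3 kg, balanced about its middle. It starts flat in the jig, its length along the jig's y, underside 30 mm above the bench; its long sides are bare for 150 mm in the middle, to be gripped across the 48 mm.
- jig: Drilling jig fixed to the bench: plywood base 18 mm thick, x -95 to 110, y -185 to 185 mm. Origin on the bench under the rack's bed; x points to the clamps' side, y along the rack. At y = +-105 mm it has 40 mm wide strips under the rack and, touching the rack's +x side, fence blocks (12 by 60 mm, tops 48 mm above the bench); an end stop at y = 153 mm. Between |y| < 75 mm only the base, 12 mm below the rack.
- handle_a (a joint): Handle of toggle clamp a, rad: 0 = upright, clamp closed, its bar down on the rack and locked there; swung back (jig's +x, away from the rack) it grows to its stop at 1.1, and the bar rises with it until it stands upright, clear of the rack (from 1.0). At the start one clamp is at 0, the other at about 1.06. Stiff: 0.22 N m (3 N at 75 mm from the pin); stays where it is left.
- pin_a (a point): Hinge pin of handle a, 66 mm above the bench; x is the way the handle swings back, z up, the rack's middle line is at x = -66 mm. The handle, along z at joint 0, ends 101 mm from the pin: a steel stem, then from 34 mm up a round black grip, 18 mm thick. The closed bar reaches forward to x = -74 mm, top 9 mm (its stud 20 mm) above the pin; the open bar stands at x = -16 mm, 60 mm high.
- clamp_a: Toggle clamp a as a whole: steel, 44 mm wide, on a plywood riser on the jig behind the rack, at the jig's y = +105 or -105 mm (it differs from run to run). Origin 48 mm below the handle's pin; axes as the jig's.
- handle_b (a joint): Handle of toggle clamp b, rad: 0 = upright, clamp closed, its bar down on the rack and locked there; swung back (jig's +x, away from the rack) it grows to its stop at 1.1, and the bar rises with it until it stands upright, clear of the rack (from 1.0). At the start one clamp is at 0, the other at about 1.06. Stiff: 0.22 N m (3 N at 75 mm from the pin); stays where it is left.
- pin_b (a point): Hinge pin of handle b, 66 mm above the bench; x is the way the handle swings back, z up, the rack's middle line is at x = -66 mm. The handle, along z at joint 0, ends 101 mm from the pin: a steel stem, then from 34 mm up a round black grip, 18 mm thick. The closed bar reaches forward to x = -74 mm, top 9 mm (its stud 20 mm) above the pin; the open bar stands at x = -16 mm, 60 mm high.
- clamp_b: Toggle clamp b as a whole: steel, 44 mm wide, on a plywood riser on the jig behind the rack, at the jig's y = +105 or -105 mm (it differs from run to run). Origin 48 mm below the handle's pin; axes as the jig's.
- offcut: Loose pine offcut, 26 by 62 by 18 mm, on the jig's baseboard behind the rack between the two clamps. Origin under its middle. Not part of the job.
- pencil: Carpenter's pencil, red, 7 mm square, 165 mm long along its y, lying on the jig's baseboard in front of the rack. Origin under its middle. Not part of the job.
- screwdriver: Loose screwdriver, 200 mm long along its x, lying to the left of the jig. Origin under its middle. Not part of the job.
- wrench: Loose steel wrench, 180 mm long along its x, lying beyond the jig. Origin under its middle. Not part of the job.
- hammer: Loose hammer, 280 mm long along its x, lying to the right of the jig, nearer the robot. Origin under its middle. Not part of the job.
- tin: Small round tin, 72 mm in diameter, 75 mm tall, standing to the left of the jig. Origin under its middle. Not part of the job.
- square: Try square lying flat to the right of the jig: wooden stock 110 mm long along its y, steel blade 150 mm along its x. Origin under the middle of the stock. Not part of the job.

How it is judged (in metres and radians):
On the way:
1. the closed clamp has been opened, so both handles are back, with the rack still lying in the jig (value of joint each of handle_a, handle_b above 0.95 rad and distance of rack from where it was at the start of the episode below 0.015 m), for 0.2 s.
At the end, for the whole second after the job is handed in: The rack is in the fingers with its underside more than 120 mm above the bench, level within 0.08 rad, still (under 20 mm/s and 0.1 rad/s) and resting on nothing else, and both clamp handles are back (over 0.95 rad) (height (world z) of rack above 0.12 m and angle between rack's own z axis and vertical below 0.08 rad and linear speed of rack below 0.02 m/s and angular speed of rack below 0.1 rad/s and contact force between the fingers and rack above 1 N and contact force between rack and jig below 0.1 N and contact force between rack and clamp_a below 0.1 N and contact force between rack and clamp_b below 0.1 N and contact force between rack and offcut below 0.1 N and contact force between rack and pencil below 0.1 N and contact force between rack and screwdriver below 0.1 N and contact force between rack and wrench below 0.1 N and contact force between rack and hammer below 0.1 N and contact force between rack and tin below 0.1 N and contact force between rack and square below 0.1 N and value of joint each of handle_a, handle_b above 0.95 rad); the arm keeps its last pose, push and grip.
It fails at once if the rack is tipped more than 0.25 rad (angle between rack's own z axis and vertical above 0.25 rad).
It fails at once if a clamp handle or bar is forced: the robot presses on it with more than 100 N (contact force between any of the fingers, the arm and clamp_a above 100 N or contact force between any of the fingers, the arm and clamp_b above 100 N).
It fails at once if one of the other loose things is moved by more than 20 mm (distance of any of offcut, pencil, screwdriver, wrench, hammer, tin, square from where it was at the start of the episode above 0.02 m).
It also fails if it takes over 51 s, if anything falls off the work surface, if the arm or the gripper's body presses on something with over 40 N, if the wrist force passes 120 N, or if a joint passes its speed limit or range.

## Working session

There is one attempt and no reset: what is moved stays moved. The work goes in short steps, Python scripts to look and compute and a tool call to move; the robot and the scene stay as the last step left them, time stands still between calls to the robot, and variables do not carry over. Pictures are saved under pics/ and viewed, and the job is handed in when it is done.

Besides the shell and the picture viewer there is one more tool, called after "Emit:" as name(argument=value, ...) on one line, values as JSON. step_arm: Moves the arm, as the interface text tells. Its arguments: {"type":"object","properties":{"targets":{"type":"array","items":{"type":"number"}},"newtons":{"type":"number"}},"required":["targets"]}

```bash
ls; mkdir -p pics; python3 - <<'E'
from station import arm, vision
import cv2,numpy as np
print(arm.get_obs(), arm.grip_point_offset)
for n in("scene","top"):
    s=vision.snapshot(n); cv2.imwrite(f"pics/{n}0.png",s["frame"][:,:,::-1]); np.savez(f"{n}0.npz",**s); print(s["intrinsics"],s["R"],s["t"])
E
```

```text
pics
{'time': 0.0, 'q': array([-1.27487344e+00,  2.64746495e-01,  1.60540851e+00, -2.39128252e-06,
        1.27366498e+00, -3.69261712e-02]), 'joint_vel': array([ 0.0005028 , -0.0007802 , -0.00057558,  0.00010594, -0.00112397,
       -0.00075042]), 'effort': array([-3.61370454e-03, -5.15122426e+01, -3.67316365e+01, -2.52284481e-04,
        1.32242020e-02, -2.73606481e-06]), 'eef_pos': array([ 220.3134019 , -637.25455997,  229.94785556]), 'eef_rot': array([ 2.04166901,  0.34529344, -2.04226926]), 'wrist_force': array([-0.28960145,  0.21739351,  0.17926457]), 'torque': array([0.00514752, 0.06016239, 0.02523442]), 'gripper_width': 0.9997561862084267} 18.700000000000003
[[420.70285291   0.         325.86741674]
 [  0.         420.70285291 194.45327087]
 [  0.           0.           1.        ]] [[ 0.77749059  0.62882928 -0.00906164]
 [ 0.52610835 -0.65824463 -0.53844593]
 [-0.34455534  0.41386924 -0.84261134]] [-424.09512505 -246.1417658  1428.06403657]
[[445.21613076   0.         321.07296773]
 [  0.         445.21613076 193.94807778]
 [  0.           0.           1.        ]] [[-0.00568339 -0.99997678  0.00376063]
 [-0.98198397  0.00487072 -0.18890145]
 [ 0.18887875 -0.00476648 -0.98198885]] [   7.70590921  578.7707133  1416.44982908]
```

View pics/scene0.png

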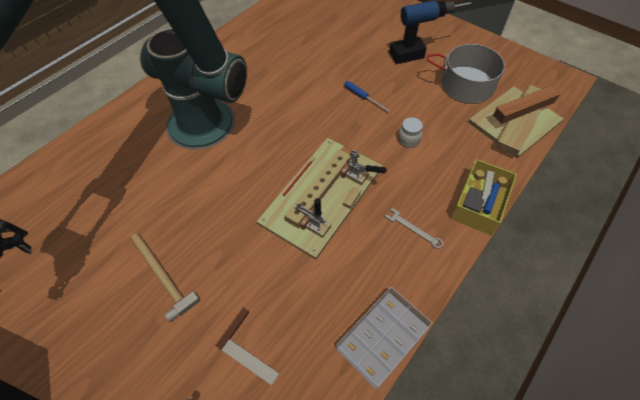

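View pics/top0.png

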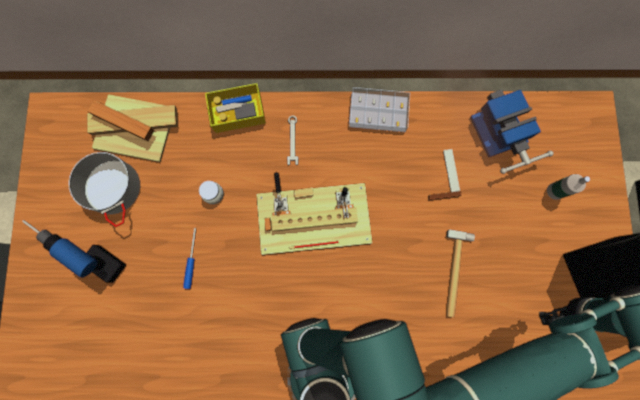

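The rack sits at about (315,219) in the top view. The left clamp (278,195) has its handle laid back, and the right clamp (345,200) is the closed one. I'll zoom in.

```bash
python3 - <<'E'
import cv2
a=cv2.imread("pics/top0.png")[165:265,240:390]; cv2.imwrite("pics/tz.png",cv2.resize(a,None,fx=5,fy=5,interpolation=cv2.INTER_CUBIC))
a=cv2.imread("pics/scene0.png")[130:265,250:400]; cv2.imwrite("pics/sz.png",cv2.resize(a,None,fx=4,fy=4,interpolation=cv2.INTER_CUBIC))
E
```

```text
(no output)
```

View pics/tz.png

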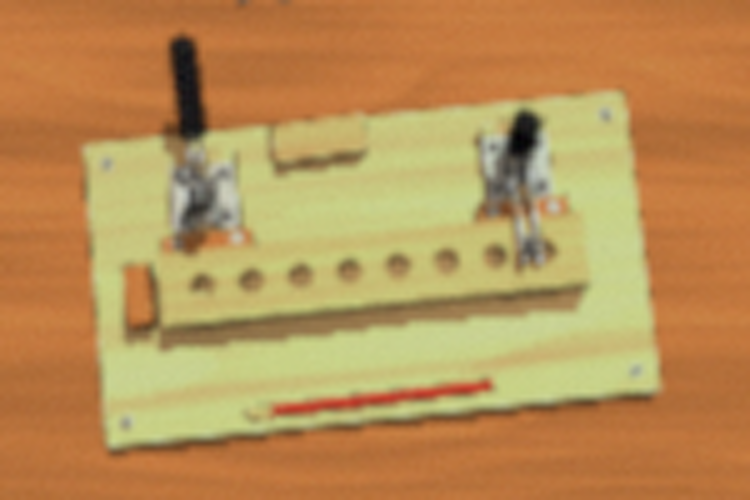

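View pics/sz.png

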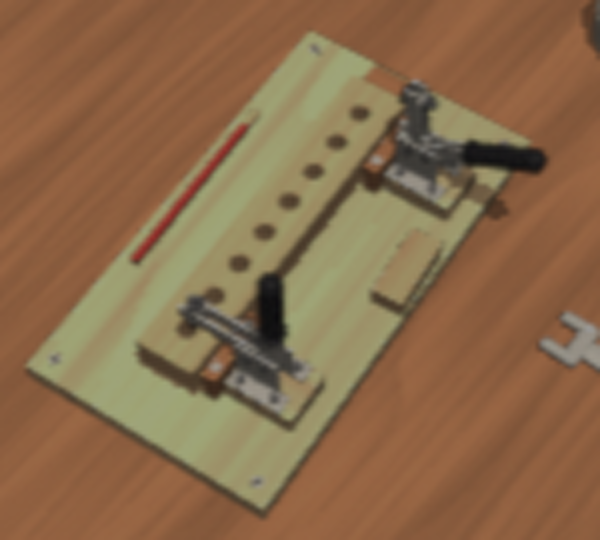

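```bash
cat >h.py <<'E'
import numpy as np, cv2
def load(n,k=0): return dict(np.load(f"{n}{k}.npz"))
def ray(s,u,v):
    d=s["R"].T@np.linalg.solve(s["intrinsics"],[u,v,1.]); c=-s["R"].T@s["t"]; return c,d
def onz(s,u,v,z):
    c,d=ray(s,u,v); return c+d*(z-c[2])/d[2]
def proj(s,X):
    p=s["intrinsics"]@(s["R"]@np.asarray(X)+s["t"]); return p[:2]/p[2]
def two(s1,p1,s2,p2):
    c1,d1=ray(s1,*p1);c2,d2=ray(s2,*p2)
    t=np.linalg.lstsq(np.c_[d1,-d2],c2-c1,rcond=None)[0]
    a,b=c1+d1*t[0],c2+d2*t[1]; return (a+b)/2,np.linalg.norm(a-b)
E
python3 - <<'E'
from h import *
for n,(u0,v0,u1,v1) in (("top",(245,170,385,262)),("scene",(250,130,395,262))):
    s=load(n); f=s["frame"]; hsv=cv2.cvtColor(f,cv2.COLOR_RGB2HSV)
    # bare ply/pine : hue yellowish
    m=np.zeros(hsv.shape[:2],np.uint8); m[v0:v1,u0:u1]=((hsv[...,0]>19)&(hsv[...,0]<45)&(hsv[...,1]>50)&(hsv[...,2]>90))[v0:v1,u0:u1]*255
    cv2.imwrite(f"pics/m_{n}.png",m)
    m=cv2.morphologyEx(m,cv2.MORPH_CLOSE,np.ones((5,5)))
    cs,_=cv2.findContours(m,cv2.RETR_EXTERNAL,cv2.CHAIN_APPROX_NONE); c=max(cs,key=cv2.contourArea)
    c=cv2.convexHull(c)
    P=np.array([onz(s,*p[0],18.)[:2] for p in c],np.float32)
    r=cv2.minAreaRect(P); print(n,r); print(cv2.boxPoints(r)); 
E
```

```text
top ((504.434814453125, 30.547332763671875), (207.1932830810547, 370.0345764160156), 5.515865802764893)
[[ 383.53375  204.75006]
 [ 419.102   -163.5711 ]
 [ 625.3359  -143.6554 ]
 [ 589.76764  224.66577]]
scene ((507.37030029296875, 27.994735717773438), (206.30905151367188, 372.0158996582031), 5.6244330406188965)
[[ 386.48227  202.99728]
 [ 422.94257 -167.2276 ]
 [ 628.2583  -147.00781]
 [ 591.79803  223.21707]]
```

```bash
cat >>h.py <<'E'
YAW=np.deg2rad(5.57); O=np.array([498.4,28.6,0])
RJ=np.array([[np.cos(YAW),-np.sin(YAW),0],[np.sin(YAW),np.cos(YAW),0],[0,0,1]])
def J(x,y,z): return O+RJ@np.array([x,y,z],float)
E
python3 - <<'E'
from h import *
print(J(66,-105,167),J(66,-105,66),J(0,0,58))
for n,(u0,v0,u1,v1) in (("top",(240,165,390,265)),("scene",(250,130,400,265))):
    s=load(n); f=s["frame"][v0:v1,u0:u1,::-1]; k=5 if n=="top" else 4
    f=cv2.resize(f,None,fx=k,fy=k,interpolation=cv2.INTER_CUBIC)
    pts=[(66,-105,167,'r'),(66,-105,66,'r'),(-8,-105,86,'r')]+[(sx*24,sy*140,58,'b') for sx in(-1,1) for sy in(-1,1)]+[(0,0,58,'b')]+[(a,b,18,'g') for a in(-95,110) for b in(-185,185)]
    # open handle end, angle 1.06
    pts+=[(66+101*np.sin(1.06),105,66+101*np.cos(1.06),'r')]
    col=dict(r=(0,0,255),b=(255,0,0),g=(0,255,0))
    for p in pts:
        q=(proj(s,J(*p[:3]))-[u0,v0]+.5)*k; cv2.circle(f,tuple(int(round(t)) for t in q),3,col[p[3]],-1)
    cv2.imwrite(f"pics/o_{n}.png",f)
E
```

```text
[574.27985921 -69.49814966 167.        ] [574.27985921 -69.49814966  66.        ] [498.4  28.6  58. ]
```

View pics/o_top.png

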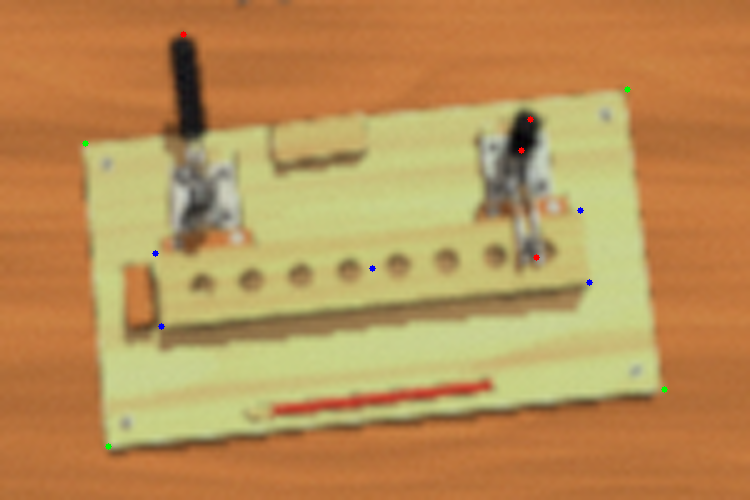

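View pics/o_scene.png

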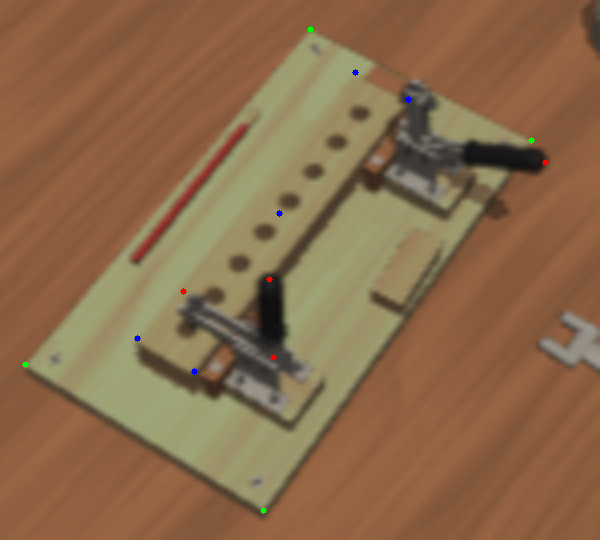

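```bash
cat >>h.py <<'E'
from scipy.spatial.transform import Rotation as Ro
def tool(o): return Ro.from_rotvec(o["eef_rot"]).as_matrix()
def need(o,X,jaw=None):
    """shift (cm) in tool axes to world X; twist so that jaw axis lies along jig dir"""
    R=tool(o); d=R.T@(np.asarray(X)-o["eef_pos"])/10
    out=[d.round(2)]
    if jaw is not None:
        v=R.T@RJ@np.array({"x":[1,0,0],"y":[0,1,0]}[jaw],float); a=np.arctan2(v[2],v[1])
        out.append(((a+np.pi/2)%np.pi-np.pi/2).round(3))
    return out
E
python3 - <<'E'
from h import *
from station import arm
o=arm.get_obs(); print(tool(o).round(3)); X=J(30,-105,190); print(X,need(o,X,"y"),need(o,X,"x"))
E
```

```text
[[-0.001  0.327 -0.945]
 [ 0.002 -0.945 -0.327]
 [-1.    -0.002 -0.   ]]
[538.44983832 -72.99237398 190.        ] [array([  4.1 , -42.94, -48.5 ]), np.float64(0.236)] [array([  4.1 , -42.94, -48.5 ]), np.float64(-1.335)]
```

Emit:
step_arm(targets=[0,0,-2.68,-3.03,0,0,0,-2.68,-3.03,0,0,0,-2.68,-3.03,0,0,0,-2.68,-3.03,0,0,0,-2.68,-3.03,0,0,0,-2.68,-3.03,0,0,0,-2.68,-3.03,0,0,0,-2.68,-3.03,0])

```text
time: 0.9
eef_pos: [379.8, -354.4, 230.9]
eef_rot: [2.041, 0.343, -2.042]
wrist_force: [0.9, 0.8, 0.9]
gripper_width: -0.002
```

Emit:
step_arm(targets=[0,0,-2.68,-3.03,0,0,0,-2.68,-3.03,0,0,0,-2.68,-3.03,0,0,0,-2.68,-3.03,0,0,0,-2.68,-3.03,0,0,0,-2.68,-3.03,0,0,0,-2.68,-3.03,0.12,0,0,-2.68,-3.03,0.116])

```text
time: 1.7
eef_pos: [542.6, -75.1, 230.9]
eef_rot: [2.173, 0.101, -2.175]
wrist_force: [-0.2, -0.6, -0.6]
gripper_width: -0.0
```

Emit:
step_arm(targets=[0,1,0,0,0,0,1,0,0,0,0,0,0,0,0])

```text
time: 2.0
eef_pos: [540.4, -77.3, 208.4]
eef_rot: [2.166, 0.107, -2.177]
wrist_force: [0.9, 0.1, -0.3]
gripper_width: 0.0
```

```bash
python3 - <<'E'
from h import *
from station import arm,vision
o=arm.get_obs(); print(o["time"],o["q"],o["eef_pos"],o["wrist_force"],tool(o).round(3)); X=J(30,-105,130); print(X,need(o,X,"y"))
for n in("scene","top"):
    s=vision.snapshot(n); np.savez(f"{n}1.npz",**s)
    u0,v0,u1,v1=(250,80,410,265) if n=="scene" else (220,130,410,280)
    cv2.imwrite(f"pics/{n}1.png",cv2.resize(s["frame"][v0:v1,u0:u1,::-1],None,fx=3,fy=3))
E
```

```text
2.0 [-1.87297798e-01  3.96030250e-02  1.90350678e+00 -5.69873789e-04
  1.20373771e+00  1.28626976e+00] [540.40826398 -77.26271864 208.43195044] [ 0.85004996  0.12619519 -0.31526953] [[-0.005  0.097 -0.995]
 [ 0.    -0.995 -0.097]
 [-1.    -0.001  0.005]]
[538.44983832 -72.99237398 130.        ] [array([ 7.84, -0.44,  0.11]), np.float64(0.0)]
```

View pics/scene1.png

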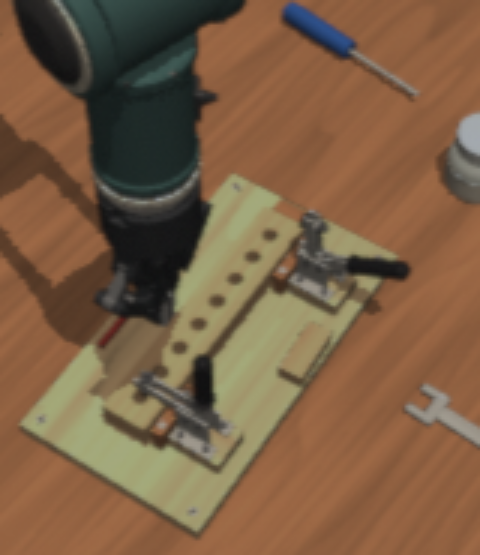

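Emit:
step_arm(targets=[0,2.6,-0.15,0,0,0,2.6,-0.15,0,0,0,2.6,-0.14,0,0,0,0,0,-0.8,0,0,0,0,-0.6,0,0,0,0,0,0])

```text
time: 2.7
eef_pos: [557.9, -72.0, 135.0]
eef_rot: [2.174, 0.104, -2.169]
wrist_force: [0.2, -0.5, -0.5]
gripper_width: 0.0
```

```bash
python3 - <<'E'
from h import *
from station import arm,vision
o=arm.get_obs(); print(o["time"],RJ.T@(o["eef_pos"]-O),o["wrist_force"])
for n in("scene","top"):
    s=vision.snapshot(n); np.savez(f"{n}2.npz",**s)
    u0,v0,u1,v1=(250,80,410,265) if n=="scene" else (220,130,410,280)
    cv2.imwrite(f"pics/{n}2.png",cv2.resize(s["frame"][v0:v1,u0:u1,::-1],None,fx=3,fy=3))
E
```

```text
2.7 [  49.47920842 -105.90241239  135.02795033] [ 0.16821426 -0.45149563 -0.45742802]
```

View pics/scene2.png

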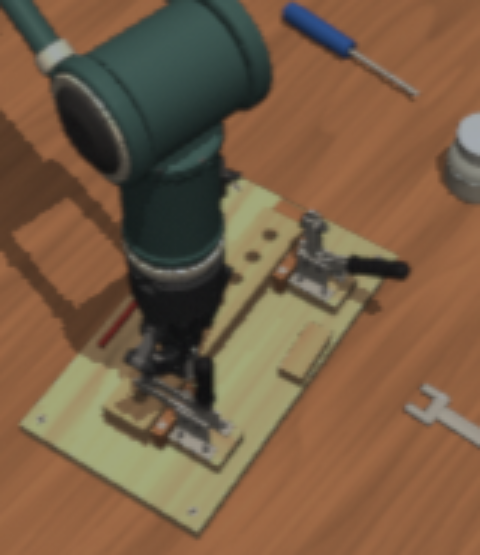

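Emit:
step_arm(targets=[0,0.1,0,-0.8,0,0,0.1,0,-0.8,0,0,0.1,0,-0.8,0,0,0.1,0,-0.8,0,0,0,0,0,0])

```text
time: 3.3
eef_pos: [589.2, -68.0, 128.8]
eef_rot: [2.172, 0.105, -2.171]
wrist_force: [-0.0, 0.4, 0.6]
gripper_width: 0.002
```

```bash
python3 - <<'E'
from h import *
from station import arm,vision
o=arm.get_obs(); print(o["time"],RJ.T@(o["eef_pos"]-O),o["wrist_force"])
for n in("scene","top"):
    s=vision.snapshot(n); np.savez(f"{n}3.npz",**s)
    u0,v0,u1,v1=(250,80,410,265) if n=="scene" else (220,130,410,280)
    cv2.imwrite(f"pics/{n}3.png",cv2.resize(s["frame"][v0:v1,u0:u1,::-1],None,fx=3,fy=3))
E
```

```text
3.3 [  81.03035338 -104.94951884  128.81623261] [-0.02099432  0.37935757  0.58663202]
```

View pics/scene3.png

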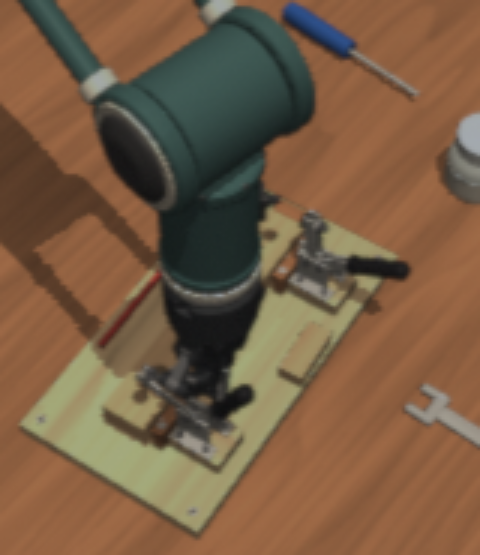

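Emit:
step_arm(targets=[0,0.3,0,-0.9,0,0,0.4,0,-0.9,0,0,0.5,0,-0.8,0,0,0.7,0,-0.7,0,0,0,0,0,0])

```text
time: 3.9
eef_pos: [622.2, -64.7, 109.1]
eef_rot: [2.173, 0.106, -2.171]
wrist_force: [-0.4, 0.0, -0.4]
gripper_width: 0.006
```

```bash
python3 - <<'E'
from h import *
from station import arm,vision
o=arm.get_obs(); print(o["time"],RJ.T@(o["eef_pos"]-O),o["wrist_force"])
for n in("scene","top"):
    s=vision.snapshot(n); np.savez(f"{n}4.npz",**s)
    u0,v0,u1,v1=(250,80,410,265) if n=="scene" else (220,130,410,280)
    cv2.imwrite(f"pics/{n}4.png",cv2.resize(s["frame"][v0:v1,u0:u1,::-1],None,fx=3,fy=3))
E
```

```text
3.9 [ 114.17414593 -104.87890205  109.05192687] [-0.42350613  0.04246395 -0.40059362]
```

View pics/scene4.png

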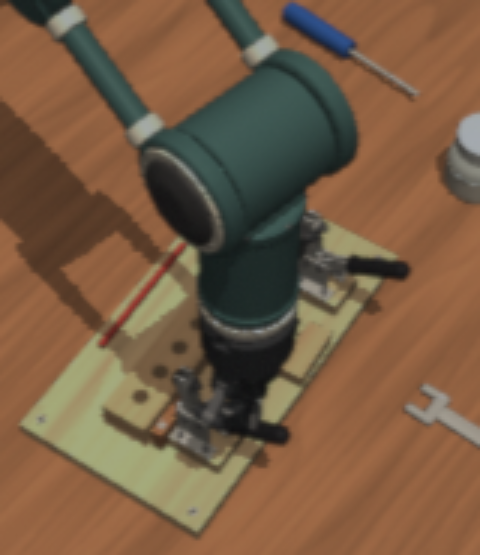

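View pics/top4.png

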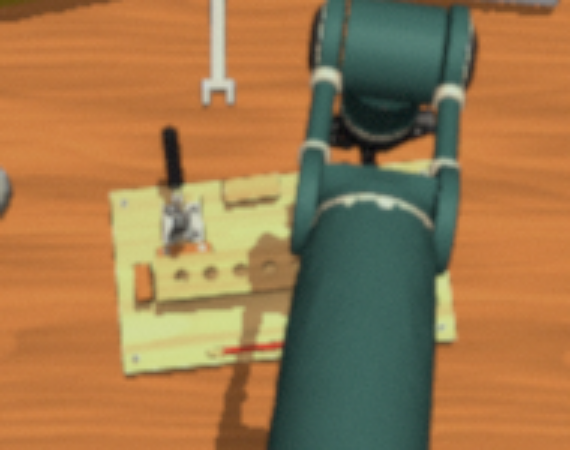

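```bash
python3 - <<'E'
from h import *
s=load("scene",4); f=s["frame"]; v=f.max(2)
for side in(-105,105):
    for th in(.8,.9,.95,1.0,1.06,1.1,1.15): print(side,th,proj(s,J(66+101*np.sin(th),side,66+101*np.cos(th))).round(1))
g=cv2.resize(f[205:235,320:360,::-1],None,fx=14,fy=14,interpolation=cv2.INTER_NEAREST);g2=cv2.resize(f[150:180,355:395,::-1],None,fx=14,fy=14,interpolation=cv2.INTER_NEAREST)
for th,c in((.9,(0,0,255)),(1.0,(0,255,255)),(1.1,(0,255,0))):
  for gg,sd,o in((g,-105,(320,205)),(g2,105,(355,150))):
    q=[tuple(int(t) for t in (proj(s,J(66+r*np.sin(th),sd,66+r*np.cos(th)))-o+.5)*14) for r in(34,101)]; cv2.line(gg,*q,c,1)
cv2.imwrite("pics/hz.png",np.vstack([g,g2])[:, :][::1][:840:]) ; cv2.imwrite("pics/hz.png",cv2.resize(np.hstack([g,g2]),(800,300)))
E
```

```text
-105 0.8 [340.9 218.8]
-105 0.9 [343.  221.5]
-105 0.95 [344.  222.9]
-105 1.0 [344.9 224.2]
-105 1.06 [345.9 225.7]
-105 1.1 [346.4 226.8]
-105 1.15 [347.1 228. ]
105 0.8 [381.6 163. ]
105 0.9 [383.5 165.7]
105 0.95 [384.3 167. ]
105 1.0 [385.  168.4]
105 1.06 [385.8 170. ]
105 1.1 [386.2 171. ]
105 1.15 [386.7 172.3]
```

View pics/hz.png

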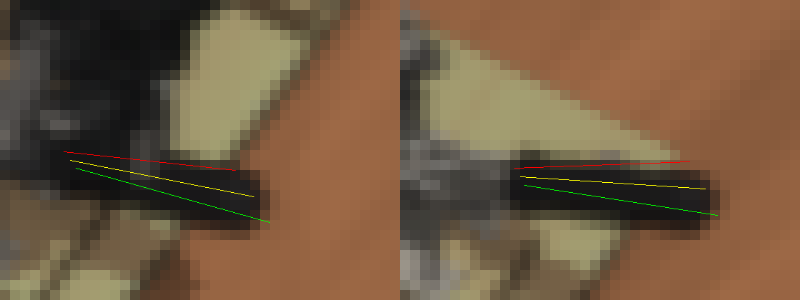

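Emit:
step_arm(targets=[0,0.2,0,-0.2,0,0,0,0,0,0])

```text
time: 4.2
eef_pos: [623.6, -64.7, 108.7]
eef_rot: [2.173, 0.105, -2.17]
wrist_force: [0.3, 0.5, 0.3]
gripper_width: 0.003
```

Emit:
step_arm(targets=[0,-1.5,0,0,0,0,-3,0,0,0,0,-4,0,0,0,0,-4,0,0,0,0,0,0,0,0])

```text
time: 4.7
eef_pos: [627.5, -65.4, 243.0]
eef_rot: [2.187, 0.102, -2.154]
wrist_force: [0.5, -0.9, 1.3]
gripper_width: -0.002
```

```bash
python3 - <<'E'
from h import *
from station import arm
o=arm.get_obs(); print(o["time"],RJ.T@(o["eef_pos"]-O),o["wrist_force"],o["q"],need(o,J(0,0,170),"x"))
E
```

```text
4.7 [ 119.33554361 -106.06065144  243.04944323] [ 0.52310752 -0.87289685  1.29890371] [-1.43359780e-01  1.64483973e-01  1.70172537e+00  1.18925692e-04
  1.26023248e+00  1.33063728e+00] [array([  7.09, -10.63,  12.04]), np.float64(1.57)]
```

Emit:
step_arm(targets=[6,0,-2.6,3,0,6,0,-2.7,3,0,6,0,-2.7,3,0,6,0,-2.6,3,0,6,0,0,0,-0.14,8.5,0,0,0,-0.14,8.5,0,0,0,-0.14,8.5,0,0,0,-0.14])

```text
time: 5.5
eef_pos: [493.1, 29.4, 234.1]
eef_rot: [1.841, 0.633, -1.838]
wrist_force: [0.2, 0.2, 0.1]
gripper_width: 1.001
```

Emit:
step_arm(targets=[8.5,0,0,0,-0.14,8.5,0,0,0,-0.14,8.5,0,0,0,-0.14,8.5,0,0,0,-0.14,8.5,0,0,0,-0.14,8.5,0,0,0,-0.14,8.5,0,0,0,-0.14,8.5,0,0,0,0])

```text
time: 6.3
eef_pos: [493.2, 29.2, 233.9]
eef_rot: [1.161, 1.239, -1.159]
wrist_force: [0.8, -0.5, -1.0]
gripper_width: 0.998
```

```bash
python3 - <<'E'
from h import *
from station import arm,vision
o=arm.get_obs(); print(o["time"],RJ.T@(o["eef_pos"]-O),tool(o).round(3),o["q"],need(o,J(0,0,120),"x"))
for n in("scene","top"):
    s=vision.snapshot(n); np.savez(f"{n}5.npz",**s)
    u0,v0,u1,v1=(250,80,410,265) if n=="scene" else (220,130,410,280)
    cv2.imwrite(f"pics/{n}5.png",cv2.resize(s["frame"][v0:v1,u0:u1,::-1],None,fx=3,fy=3))
E
```

```text
6.3 [ -5.10669698   1.07533898 233.89421919] [[ 0.001  0.998  0.066]
 [ 0.     0.066 -0.998]
 [-1.     0.001 -0.   ]] [ 8.61374339e-03 -8.53080059e-02  1.97779480e+00  7.62884086e-05
  1.24807572e+00 -5.77035519e-02] [array([11.39,  0.5 ,  0.09]), np.float64(-0.031)]
```

View pics/scene5.png

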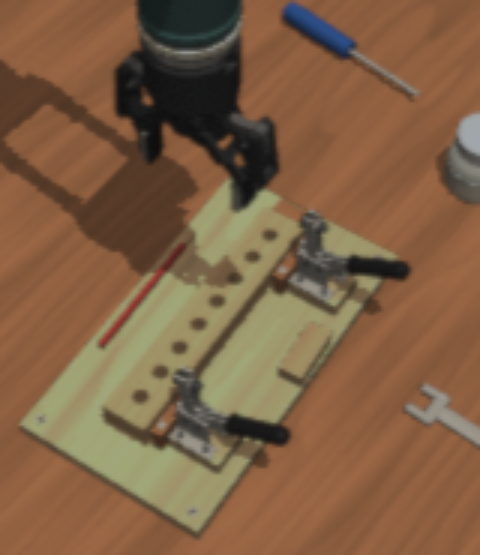

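View pics/top5.png

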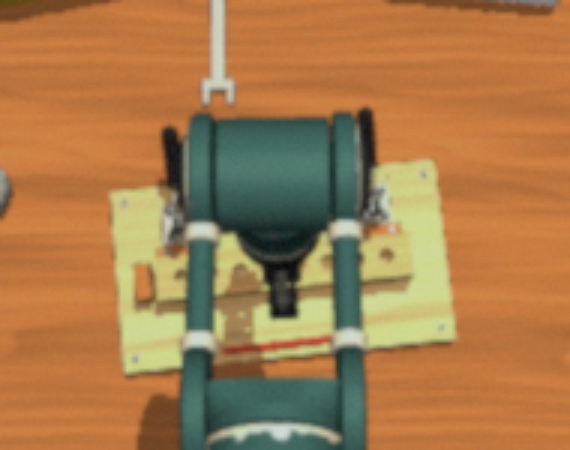

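Emit:
step_arm(targets=[8.5,2.5,0.25,0,-0.031,8.5,3,0.25,0.1,0,8.5,3,0,0,0,8.5,3,0,0,0,8.5,0,0,0,0])

```text
time: 6.9
eef_pos: [494.3, 28.5, 114.0]
eef_rot: [1.135, 1.259, -1.146]
wrist_force: [-1.1, 0.0, -0.1]
gripper_width: 0.994
```

```bash
python3 - <<'E'
from h import *
from station import arm,vision
o=arm.get_obs(); print(o["time"],RJ.T@(o["eef_pos"]-O),tool(o).round(3),o["q"],need(o,J(0,0,25),"x"))
s=vision.snapshot("scene"); f=s["frame"][80:265,250:410,::-1]
f=cv2.resize(f,None,fx=3,fy=3)
for p in((-24,0,58),(24,0,58),(0,-75,58),(0,75,58)):
    cv2.circle(f,tuple(int(t) for t in (proj(s,J(*p))-[250,80]+.5)*3),3,(0,0,255),-1)
cv2.imwrite(f"pics/scene6.png",f)
E
```

```text
6.9 [ -4.13107111   0.34234063 114.01037187] [[-0.009  0.995  0.094]
 [-0.     0.094 -0.996]
 [-1.    -0.009 -0.001]] [ 7.33487706e-03  3.61783473e-02  2.09425283e+00  4.62971227e-05
  1.02022238e+00 -8.73138575e-02] [array([8.9 , 0.49, 0.04]), np.float64(-0.003)]
```

View pics/scene6.png

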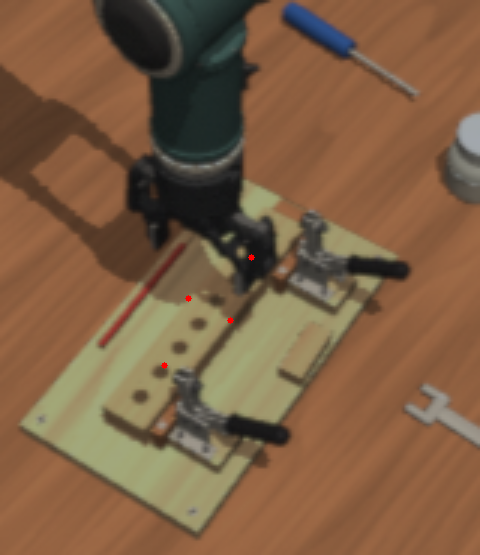

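Emit:
step_arm(targets=[8.5,0,0.2,0,0,8.5,0,0,0,0,8.5,0,0,0,0])

```text
time: 7.25
eef_pos: [501.9, 28.8, 120.3]
eef_rot: [1.139, 1.251, -1.135]
wrist_force: [0.2, 0.1, -0.4]
gripper_width: 0.995
```

```bash
python3 - <<'E'
from h import *
from station import arm,vision
o=arm.get_obs(); print(o["time"],RJ.T@(o["eef_pos"]-O),tool(o).round(3)[:,0],need(o,J(0,0,25),"x"))
E
```

```text
7.25 [  3.51459619  -0.13220998 120.30678799] [ 0.004  0.    -1.   ] [array([ 9.53, -0.39, -0.02]), np.float64(-0.001)]
```

Emit:
step_arm(targets=[8.5,1,-0.3,0,0,8.5,2,0,0,0,8.5,2,0,0,0,8.5,1,0,0,0,8.5,0,0,0,0,8.5,0,0,0,0])

```text
time: 7.85
eef_pos: [497.4, 28.5, 58.5]
eef_rot: [1.138, 1.253, -1.138]
wrist_force: [0.8, -0.2, -0.2]
gripper_width: 0.989
```

```bash
python3 - <<'E'
from h import *
from station import arm,vision
o=arm.get_obs(); print(o["time"],RJ.T@(o["eef_pos"]-O),tool(o).round(3)[:,0],need(o,J(0,0,25),"x"))
for n in("scene","top"):
    s=vision.snapshot(n)
    u0,v0,u1,v1=(270,120,400,250) if n=="scene" else (220,130,410,280)
    cv2.imwrite(f"pics/{n}7.png",cv2.resize(s["frame"][v0:v1,u0:u1,::-1],None,fx=4,fy=4))
E
```

```text
7.85 [-1.00819303e+00 -2.46054079e-02  5.84576536e+01] [-0.  0. -1.] [array([ 3.35,  0.1 , -0.  ]), np.float64(-0.0)]
```

View pics/scene7.png

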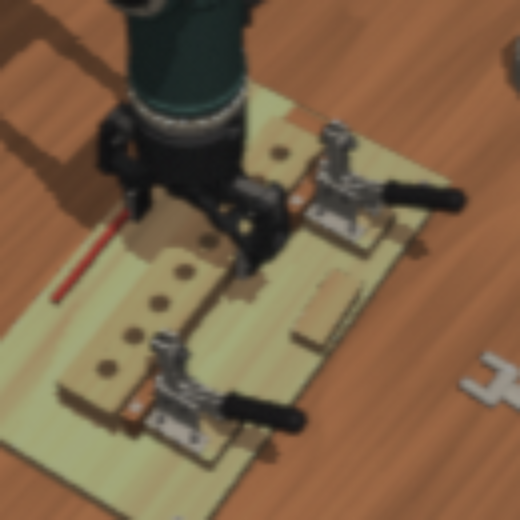

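Emit:
step_arm(targets=[8.5,1,0,0,0,8.5,1.2,0,0,0,8.5,1,0,0,0,8.5,0,0,0,0,8.5,0,0,0,0])

```text
time: 8.45
eef_pos: [496.6, 28.5, 25.4]
eef_rot: [1.137, 1.255, -1.139]
wrist_force: [1.0, 0.8, 0.3]
gripper_width: 0.997
```

Emit:
step_arm(targets=[6.5,0,0,0,0,5.5,0,0,0,0,5.2,0,0,0,0], newtons=20)

```text
time: 8.75
eef_pos: [498.1, 28.5, 26.9]
eef_rot: [1.138, 1.252, -1.136]
wrist_force: [0.0, -0.0, -0.2]
gripper_width: 0.606
```

```bash
python3 - <<'E'
from h import *
from station import arm,vision
o=arm.get_obs(); print(o["time"],RJ.T@(o["eef_pos"]-O),tool(o).round(3)[:,0],o["wrist_force"],o["gripper_width"]*85.4)
for n in("scene",):
    s=vision.snapshot(n)
    u0,v0,u1,v1=(270,120,400,250) if n=="scene" else (220,130,410,280)
    cv2.imwrite(f"pics/{n}8.png",cv2.resize(s["frame"][v0:v1,u0:u1,::-1],None,fx=4,fy=4))
E
```

```text
8.75 [-0.33590468 -0.06943085 26.85791175] [ 0.002  0.    -1.   ] [ 0.01541088 -0.02890389 -0.15226398] 51.751166138612604
```

View pics/scene8.png

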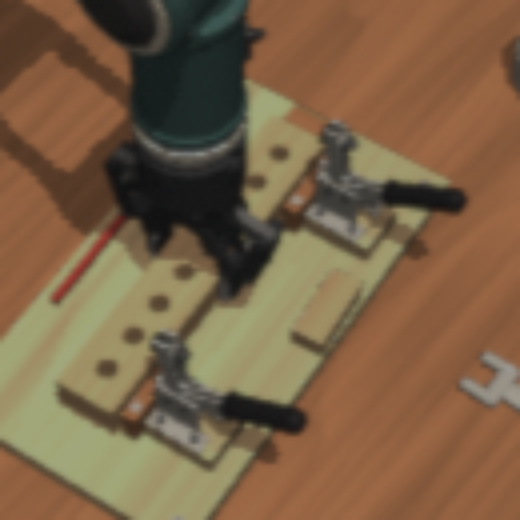

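Emit:
step_arm(targets=[4.8,0,0,0,0,4.3,0,0,0,0,4,0,0,0,0,4,0,0,0,0,4,0,0,0,0], newtons=60)

```text
time: 9.3
eef_pos: [498.4, 28.5, 27.2]
eef_rot: [1.138, 1.252, -1.136]
wrist_force: [1.5, 0.2, 5.9]
gripper_width: 0.554
```

Emit:
step_arm(targets=[4,-0.3,0,0,0,4,-0.6,0,0,0,4,-0.6,0,0,0,4,-0.5,0,0,0,4,0,0,0,0])

```text
time: 9.8
eef_pos: [497.9, 28.5, 47.2]
eef_rot: [1.138, 1.252, -1.136]
wrist_force: [-0.7, -0.1, -2.3]
gripper_width: 0.553
```

```bash
python3 - <<'E'
from h import *
from station import arm,vision
o=arm.get_obs(); print(o["time"],RJ.T@(o["eef_pos"]-O),tool(o).round(3)[:,0],o["wrist_force"],o["torque"],o["gripper_width"]*85.4)
for n in("scene",):
    s=vision.snapshot(n)
    u0,v0,u1,v1=(270,120,400,250) if n=="scene" else (220,130,410,280)
    cv2.imwrite(f"pics/{n}9.png",cv2.resize(s["frame"][v0:v1,u0:u1,::-1],None,fx=4,fy=4))
E
```

```text
9.8 [-0.46803345 -0.05852855 47.17786099] [ 0.002  0.    -1.   ] [-0.71999196 -0.14754106 -2.33041179] [ 0.00652235 -0.00960885  0.00857286] 47.26356885713567
```

View pics/scene9.png

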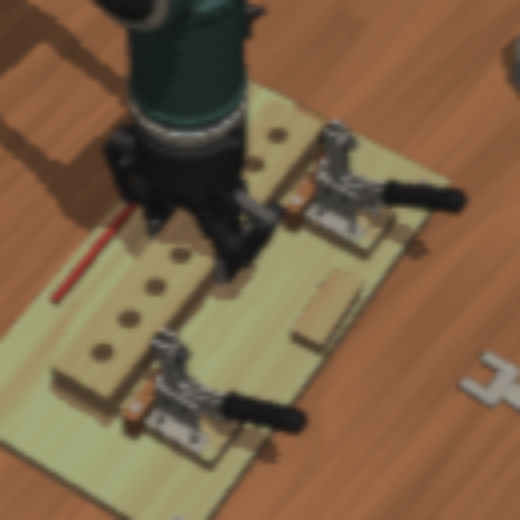

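Emit:
step_arm(targets=[4,-0.8,0,0,0,4,-1.5,0,0,0,4,-2,0,0,0,4,-2,0,0,0,4,-2,0,0,0,4,-2,0,0,0,4,-1.5,0,0,0,4,-0.8,0,0,0])

```text
time: 10.65
eef_pos: [498.1, 28.5, 174.1]
eef_rot: [1.138, 1.252, -1.136]
wrist_force: [0.4, 0.3, -1.7]
gripper_width: 0.545
```

Emit:
step_arm(targets=[4,0,0,0,0,4,0,0,0,0,4,0,0,0,0,4,0,0,0,0,4,0,0,0,0,4,0,0,0,0,4,0,0,0,0,4,0,0,0,0])

```text
time: 11.45
eef_pos: [497.3, 28.5, 172.2]
eef_rot: [1.137, 1.254, -1.137]
wrist_force: [-0.4, 0.1, -2.2]
gripper_width: 0.553
```

```bash
python3 - <<'E'
from h import *
from station import arm,vision
o=arm.get_obs(); print(o["time"],RJ.T@(o["eef_pos"]-O),tool(o).round(3)[:,0],o["wrist_force"],o["torque"],o["gripper_width"]*85.4,abs(o["joint_vel"]).max())
h=o["eef_pos"][2]-27.2
for n in("scene","top"):
    s=vision.snapshot(n); np.savez(f"{n}10.npz",**s)
    u0,v0,u1,v1=(250,80,400,250) if n=="scene" else (220,130,410,280)
    f=cv2.resize(s["frame"][v0:v1,u0:u1,::-1],None,fx=3.5,fy=3.5)
    for sx in(-24,24):
        for sy in(-140,140):
            cv2.circle(f,tuple(int(t) for t in (proj(s,J(sx,sy,58+h))-[u0,v0]+.5)*3.5),3,(0,0,255),-1)
    cv2.imwrite(f"pics/{n}10.png",f)
E
```

```text
11.45 [-1.09605703e+00  3.26671444e-03  1.72238797e+02] [-0.  0. -1.] [-0.39250358  0.0904998  -2.23495674] [-0.00668357  0.00976733 -0.0130251 ] 47.234339383352804 0.0018245317618692909
```

View pics/scene10.png

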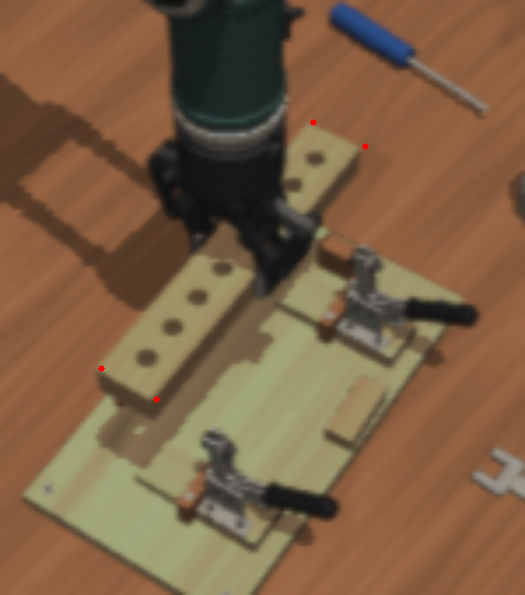

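View pics/top10.png

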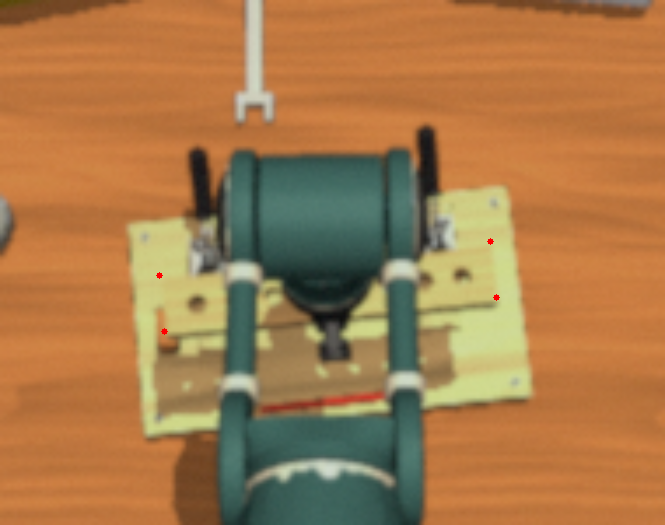

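```bash
python3 - <<'E'
from station import arm
print(arm.hand_in()); o=arm.get_obs(); print(o["time"],o["eef_pos"],o["gripper_width"],o["wrist_force"])
E
```

```text
the job is handed in; nothing more can be done
None
the job is handed in; nothing more can be done
```

The closed clamp is open, and the arm is holding the rack by its middle, level and still, with its underside about 175 mm above the bench. I handed the job in at 11.5 s; no verdict is reported.

- **Clamp:** I pushed the handle of the closed clamp (the one on the robot's right, jig y = -105 mm) back with the shut fingers. The force readings taken at stops along the push were all under 1 N. In the picture its angle came out at about 1.03 to 1.06 rad, parallel to the other open handle, with its bar upright and the rack still in place.
- **Rack:** I gripped it across its middle at 60 N and lifted it straight up by about 145 mm. The measured opening was 47 mm against the 48 mm rack, and the wrist carried about 2.2 N, which fits the rack's weight.
- **Last checks:** In both final pictures the rack's corners matched the predicted level position to within a few millimetres. Joint speeds were about 0.002 rad/s or less, both handles were back, and none of the other loose things in view near the jig appeared to have moved.
- **Disagreements:** The two cameras placed the jig about 4 mm apart, so I used the mean. The arm also settled a few millimetres late after fast moves, which I corrected before gripping.

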